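Load the kiln setter in board order

TASK

Move the four clay pieces from the wooden drying board to the fireclay kiln setter tray, one to a pocket, keeping their order as counted from the dark post at the end of each rack: the piece nearest the board's post goes into the pocket nearest the setter's post, and so on to the far end. Set each down gently, without dropping it, so that all four stand upright on the pocket floors.

Things in the scene. Friction and masses are not known exactly. Their poses are not given: they have to be found in the camera images.
- ware_board: Light wooden drying board, fixed, 80 x 350 mm, top 20 mm above the table, with four white plaster discs in a row at y = +112.5, +37.5, -37.5, -112.5 mm (x = 0). A dark wooden post (16 mm thick, top 52 mm above the table) stands at its +y end, y = +176 mm. Origin: at table height under the middle of the row; x across the board, y along it towards the post.
- setter: Kiln setter: fireclay tray, fixed, 80 x 350 mm, four square pockets in a row centred at y = +112.5, +37.5, -37.5, -112.5 mm (x = 0), each 66 x 68 mm inside, floor 14 mm above the table, ridges 7 mm wide and 5 mm high. A dark wooden post (16 mm thick, top 52 mm above the table) stands at its -y end, y = -176 mm. Origin: at table height under the middle of the row; x across, y along, away from the post.
- cup_mid (a point): Unglazed cream clay piece, loose: small open round cup, straight-sided, 46 mm across, 58 mm tall, wall 3.5 mm; about 70 g. Point at its centre, half-way up (29 mm above its foot); z up along the piece.
- bottle_mid (a point): Unglazed cream clay piece, loose: small solid-looking bottle with a straight body 48 mm across up to 45 mm, then a shoulder and a narrow 20 mm neck with a dark mouth; 72 mm tall; about 110 g. Point at its centre, half-way up (36 mm above its foot); z up along the piece.
- planter_mid (a point): Unglazed cream clay piece, loose: small open square planter, 42 x 42 mm, 62 mm tall, wall 4 mm; its x and y axes are square to its sides; about 90 g. Point at its centre, half-way up (31 mm above its foot); z up along the piece.
- candlestick_mid (a point): Unglazed cream clay piece, loose: small candlestick: round foot 46 mm across, straight waist 28 mm across from 16 to 48 mm above the foot, round head 44 mm across with a dark round socket; 66 mm tall; about 110 g. Point at its centre, half-way up (33 mm above its foot); z up along the piece.
- disc_cup: White plaster disc fixed on the drying board, 60 mm across, 6 mm thick (top 26 mm above the table), on which the cup stands at the start; it stays behind and so marks the cup's first place in the row. Origin: centre of its underside.
- disc_bottle: White plaster disc fixed on the drying board, 60 mm across, 6 mm thick (top 26 mm above the table), on which the bottle stands at the start; it stays behind and so marks the bottle's first place in the row. Origin: centre of its underside.
- disc_planter: White plaster disc fixed on the drying board, 60 mm across, 6 mm thick (top 26 mm above the table), on which the planter stands at the start; it stays behind and so marks the planter's first place in the row. Origin: centre of its underside.
- disc_candlestick: White plaster disc fixed on the drying board, 60 mm across, 6 mm thick (top 26 mm above the table), on which the candlestick stands at the start; it stays behind and so marks the candlestick's first place in the row. Origin: centre of its underside.
Not all that is in view belongs to the job. What is shaped like the part that bears candlestick_mid but purple is not meant. Leave any pink look-alike of the part that bears cup_mid alone.

How it is judged:
By the outcome, as a careful person would: the job done as asked, in the order asked, and still so for the second after the job is handed in, with the robot touching nothing.
It also fails if it takes over 99 s, if anything falls off the work surface, if the arm or the gripper's body presses on something with over 40 N, if the wrist force passes 120 N, or if a joint passes its speed limit or range.

ROBOT

A 6-joint arm with a two-finger parallel gripper is mounted at the origin on the work surface. World frame = base frame: x ahead of the robot, y to its left, z up, the work surface at z = 0. Lengths are in mm, angles in rad, forces in N, time in s.
With the tool pointing down it reaches from about 275 to 1000 mm from the base axis. Payload 8.4 kg.
Tool frame: the origin (TCP) lies where the fingers leave the gripper's body, on its centre line; the fingertips stand 73 mm ahead of it and the grasp point (between the pads) lies 54 mm ahead of it (grip_point_offset is the distance from the TCP to the grasp point, in mm); z points along the fingers, y is the direction in which the jaws open and shut (so a half turn about z gives the same grasp; the last joint's range is limited). The gripper opens to 85 mm and grips with 20 to 120 N. Pads are 22 mm wide; open, the fingers measure 114 mm over their backs; the gripper's body (76 mm by 85 mm) begins 54 mm behind the grasp point. The pads swing forward as they close: fully open they stand 13 mm farther back than shut.
Start: joints at [1.322, 0.353, 1.633, -0, 1.155, -0.002], TCP at [152.687, 606.065, 303.881] pointing down, gripper open.
Joint ranges: [-2.63, 2.63], [-0.92, 2.1], [0.06, 2.66], [-1.3, 4.44], [0, 2.69], [-3.02, 3.02]. Speed limits (rad/s): [2.22, 2.22, 2.79, 3.14, 3.14, 3.14].

INTERFACE

Orientations are given as [roll, pitch, yaw] about the fixed x, y, z axes, in that order (R = Rz(yaw) Ry(pitch) Rx(roll)).
In Python, from rig import sense, grab_frame, sign_off, grip_point_offset gives the robot as it stands. The module is installed in compiled form; this text tells all that it offers.
- The arm moves only by the tool drive_tool, never from a script. Its argument "targets" is one flat list of numbers, 7 for each row, row after row: the shift along the tool's x, y, z in m, then the turn, a rotation vector about the tool's x, y, z in rad, then the opening, from 0 (shut) to 1 (fully open). In form: [tx, ty, tz, wx, wy, wz, grip, tx, ty, tz, wx, wy, wz, grip, ...]. A call has 1 to 12 rows; each row is the pose to reach, as a shift and turn from the pose commanded when the call began, along the tool's axes at that moment; what a row does not reach only later rows make up. A row lasts 1/12 s, in which the tool goes at most 41.7 mm and 7.16 degrees, less where a joint would pass 70% of its speed; a pose out of reach is approached as far as the arm can. A call with a gripper value outside its range is refused whole. The fingers move at their own pace and stop on an object; "force" is the grip in N (left out, the last holds). Time passes only in rows, so rows that repeat a pose let the fingers close. It gives the time, the measured TCP pose, the force and the opening at its end, in the units of the state.
- sense(): the state, without advancing time (a new reading comes with each control period).
- grab_frame(name): name is "scene" or "top" or "wrist"; returns a dict with "color" (480x640x3 uint8, blue, green, red), "vertical_fov" (degrees; the focal length in pixels is half the picture's height over the tangent of half this angle, whatever the lens; pixels are square), "cx", "cy" (the principal point, pixels), "k1" (the pictures are not rectified: a ray, as slopes to the right and down, at radius r is drawn at 1 + k1 r^2 times it, then the intrinsics apply), "world_from_camera" (4x4, takes a point from camera to world coordinates). Camera axes: x right, y down, z forward; pixel columns grow to the right and rows downward; lengths in mm; the calibration is good to about 2 mm. A picture is of the moment at which its call begins. There is no depth.
- sign_off(): hands the job in, once; it reports no verdict.
The state is a dict: "clock": time; "qpos": joint angles; "qvel": joint speeds; "joint_efforts": joint torques, N m; "eef_pos": TCP position; "tcp_rot": TCP orientation; "contact_force": force on the tool from outside, world axes, zero at the start; "wrist_torque": the same for the moment, N m; "opening": opening from 0.0 (shut) to 1.0 (fully open).
Only numpy, scipy, OpenCV 4.12 (cv2) and the standard library are available. Lean on these libraries where they do the work, as an engineer would, in place of code of your own. Each camera call takes 0.05 s, during which the arm holds its last target. There are 200 camera calls.

## Working session

There is one attempt and no reset: what is moved stays moved. The work goes in short steps, Python scripts to look and compute and a tool call to move; the robot and the scene stay as the last step left them, time stands still between calls to the robot, and variables do not carry over. Pictures are saved under pics/ and viewed, about 12 in all and at most 16, crops included, and the job is handed in when it is done.

Besides the shell and the picture viewer there is one more tool, called after "Emit:" as name(argument=value, ...), one argument or row to a line, values as JSON. drive_tool: Moves the arm, as the interface text tells. Its arguments: {"type":"object","properties":{"targets":{"type":"array"},"force":{"type":"number"}},"required":["targets"]}

```bash
mkdir -p pics; cat > h.py <<'E'
import numpy as np, cv2
from rig import sense, grab_frame, sign_off, grip_point_offset
def save(name,fn):
    f=grab_frame(name); cv2.imwrite('pics/'+fn+'.png',f['color']); np.save('pics/'+fn+'.npy',{k:v for k,v in f.items()},allow_pickle=True); return f
def load(fn): return np.load('pics/'+fn+'.npy',allow_pickle=True).item()
def cam(f):
    h=f['color'].shape[0]; F=h/2/np.tan(np.radians(f['vertical_fov'])/2)
    return np.array([[F,0,f['cx']],[0,F,f['cy']],[0,0,1.]]), np.array([f['k1'],0,0,0,0.]), np.array(f['world_from_camera'])
def toplane(f,px,z):
    K,D,T=cam(f); p=cv2.undistortPoints(np.array(px,float).reshape(-1,1,2),K,D).reshape(-1,2)
    d=np.c_[p,np.ones(len(p))]@T[:3,:3].T; o=T[:3,3]
    return o+d*((np.array(z)-o[2])/d[:,2])[:,None]
def proj(f,P):
    K,D,T=cam(f); Ti=np.linalg.inv(T); r,_=cv2.Rodrigues(Ti[:3,:3])
    return cv2.projectPoints(np.array(P,float).reshape(-1,1,3),r,Ti[:3,3],K,D)[0].reshape(-1,2)
E
python3 - <<'E'
from h import *
for n in('scene','top'):
    f=save(n,n+'0'); print(n,f['vertical_fov'],f['cx'],f['cy'],f['k1'],np.round(f['world_from_camera'],3).tolist())
print(sense())
E
```

```text
scene 48.05408558894004 315.57085487487234 239.51953210908502 -0.10048976613593322 [[-0.584, 0.472, -0.66, 1002.192], [0.811, 0.363, -0.459, 330.867], [0.023, -0.803, -0.595, 468.889], [0.0, 0.0, 0.0, 1.0]]
top 52.46565117465762 323.5218953426609 236.91267881885264 -0.060487311389941234 [[-0.014, -0.992, 0.123, 455.172], [-1.0, 0.017, 0.017, 12.693], [-0.018, -0.122, -0.992, 746.529], [0.0, 0.0, 0.0, 1.0]]
{'clock': 0.1, 'qpos': array([ 1.32157616e+00,  3.53560136e-01,  1.63407135e+00, -2.31849878e-05,
        1.15521532e+00, -2.45152722e-03]), 'qvel': array([ 0.0009063 , -0.00201513, -0.00172391,  0.00049999, -0.00019156,
        0.00155523]), 'joint_efforts': array([ 6.85634359e-05, -6.06360340e+01, -3.42822111e+01, -2.02310180e-04,
        3.89945475e-03, -1.70930619e-06]), 'eef_pos': array([152.6209562 , 605.72084232, 303.24345807]), 'tcp_rot': array([-3.14033845e+00,  1.81251234e-05,  2.89483340e+00]), 'contact_force': array([ 0.13553349,  0.39048949, -1.12587074]), 'wrist_torque': array([ 0.02422245, -0.00242883, -0.07093167]), 'opening': 1.0056375940397955}
```

View pics/top0.png

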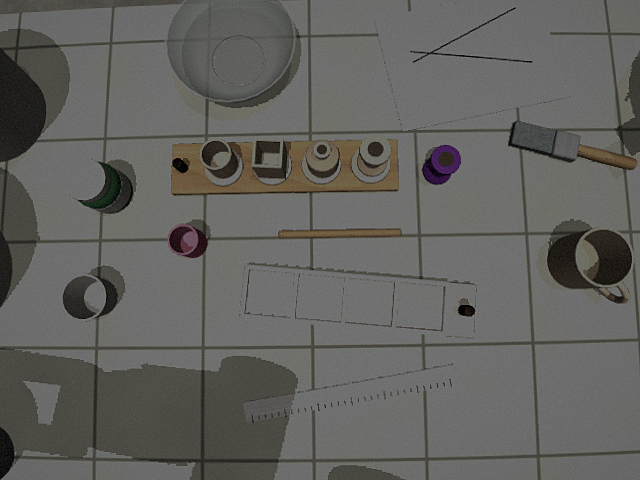

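View pics/scene0.png

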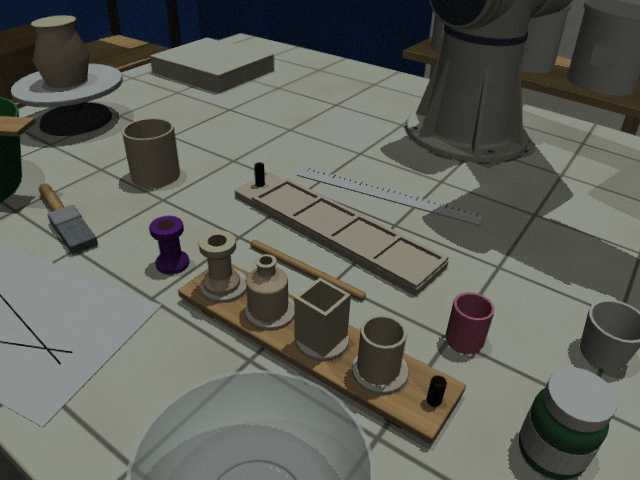

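Top view, left to right on the board: post (180,165), cup (217,157), planter (269,157), bottle (321,157) and candlestick (373,157). The setter's post is at (466,310), on the right. The look-alikes are the pink cup (184,240), the grey cup (85,297), the purple candlestick (441,163) and the mug (603,257). The four cream pieces standing on white discs on the board are the ones meant. Next, one enlarged crop to confirm this and measure.

```bash
python3 - <<'E'
from h import *
f=load('top0'); c=f['color'][130:345,165:485]
g=np.clip(c.astype(float)*1.5,0,255).astype('uint8')
cv2.imwrite('pics/crop1.png',cv2.resize(g,None,fx=2.5,fy=2.5,interpolation=cv2.INTER_CUBIC))
hsv=cv2.cvtColor(f['color'],cv2.COLOR_BGR2HSV)
m=cv2.inRange(hsv,(8,90,60),(25,255,255)); m[:130]=0; m[200:]=0; m[:,420:]=0;m[:,:160]=0
pts=np.argwhere(m)[:,::-1]; print(len(pts))
h=cv2.convexHull(pts.astype(np.int32)).reshape(-1,2)
P=toplane(f,h,20.)[:,:2].astype(np.float32); print(cv2.minAreaRect(P), np.round(cv2.boxPoints(cv2.minAreaRect(P))))
v=hsv[...,2]
for nm,(x0,x1,y0,y1),z in [('bpost',(165,195,150,180),52),('spost',(450,482,295,322),52)]:
    mm=(v[y0:y1,x0:x1]<45); q=np.argwhere(mm)[:,::-1]+[x0,y0]; print(nm,len(q),q.mean(0),q.min(0),q.max(0),toplane(f,[q.mean(0)],40.)[0])
E
```

```text
5361
((655.1621704101562, 84.42927551269531), (348.7286376953125, 79.37117767333984), 89.92948150634766) [[615. -90.]
 [695. -90.]
 [695. 259.]
 [616. 259.]]
bpost 156 [179.83333333 164.91025641] [172 158] [187 172] [655.51075519 239.57974802  40.        ]
spost 155 [466.01935484 310.08387097] [458 305] [474 315] [ 433.16715604 -178.74075751   40.        ]
```

View pics/crop1.png

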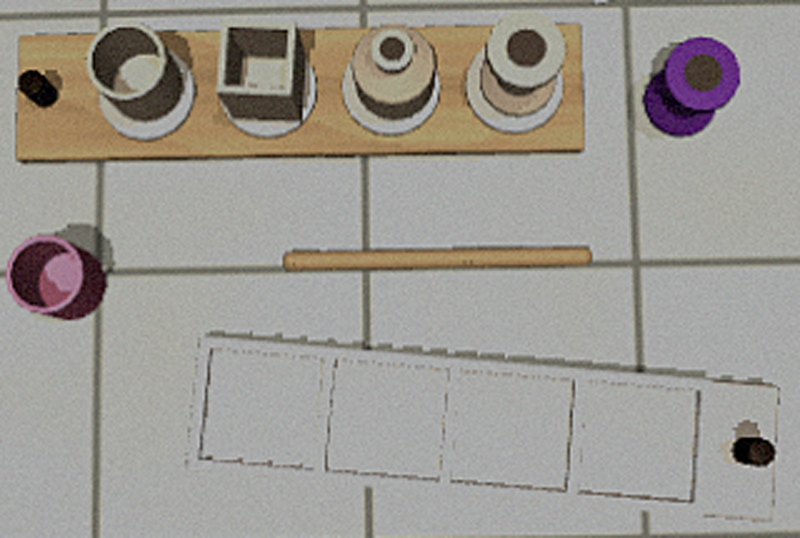

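```bash
python3 - <<'E'
from h import *
f=load('top0'); C=lambda a:np.array(a,float)/2.5+[165,130]-.3
print('discs',np.round(toplane(f,C([(146,90),(268,88),(391,86),(516,83)]),26.),1).tolist())
for n,p,z in [('cup',(128,62),84),('pl',(261,57),88),('bot',(392,49),98),('cand',(525,48),92)]: print(n,np.round(toplane(f,C([p]),float(z))[0],1))
q=toplane(f,C([(209,349),(201,459),(699,391),(693,501)]),17.); print(np.round(q,1).tolist(),q.mean(0))
d=q[2:].mean(0)-q[:2].mean(0); print(np.linalg.norm(d),np.degrees(np.arctan2(d[1],d[0])))
# planter rim corners
r=toplane(f,C([(226,20),(301,24),(297,94),(219,92)]),88.); print(np.round(r,1).tolist(),r.mean(0))
E
```

```text
discs [[656.6, 176.8, 26.0], [656.2, 101.9, 26.0], [655.9, 26.8, 26.0], [656.4, -49.2, 26.0]]
cup [656.9 174.1  84. ]
pl [656.8  98.1  88. ]
bot [656.8  24.6  98. ]
cand [657.8 -49.1  92. ]
[[498.2, 138.7, 17.0], [432.7, 143.4, 17.0], [468.5, -154.1, 17.0], [403.8, -147.9, 17.0]] [450.7859317   -4.97204602  17.        ]
293.5163924847726 -95.72306931886584
[[678.8, 117.9, 88.0], [675.5, 75.6, 88.0], [635.1, 78.0, 88.0], [637.2, 121.6, 88.0]] [656.65102847  98.29323751  88.        ]
```

Crop confirms it. From the board's post: cup, planter, bottle, candlestick, all cream and on discs. The purple one stands off the board at crop (702,75) and the pink one at (45,275). The positions I have are good enough to set out.

```bash
cat >> h.py <<'E'
from scipy.spatial.transform import Rotation as Ro
def plan(xyz,yaw):
    s=sense(); R0=Ro.from_euler('xyz',s['tcp_rot']); R1=Ro.from_euler('xyz',[np.pi,0,yaw])
    print('now',np.round(s['eef_pos'],1),np.round(s['tcp_rot'],3),'F',np.round(s['contact_force'],1),'op',round(s['opening'],3),'t',round(s['clock'],2))
    print('shift m',np.round(R0.inv().apply(np.array(xyz)-s['eef_pos'])/1000,4),'turn',np.round((R0.inv()*R1).as_rotvec(),4))
E
python3 - <<'E'
from h import *
plan([656.8,174.5,250],np.pi/2)
f=load('scene0');c=f['color'][210:400,130:420]; cv2.imwrite('pics/crop2.png',cv2.resize(np.clip(c*1.6,0,255).astype('uint8'),None,fx=2.6,fy=2.6,interpolation=cv2.INTER_CUBIC))
E
```

```text
now [152.6 605.7 303.2] [-3.14   0.     2.895] F [ 0.1  0.4 -1.1] op 1.006 t 0.1
shift m [-0.5942 -0.2949  0.0536] turn [-1.100e-03  8.000e-04  1.324e+00]
```

View pics/crop2.png

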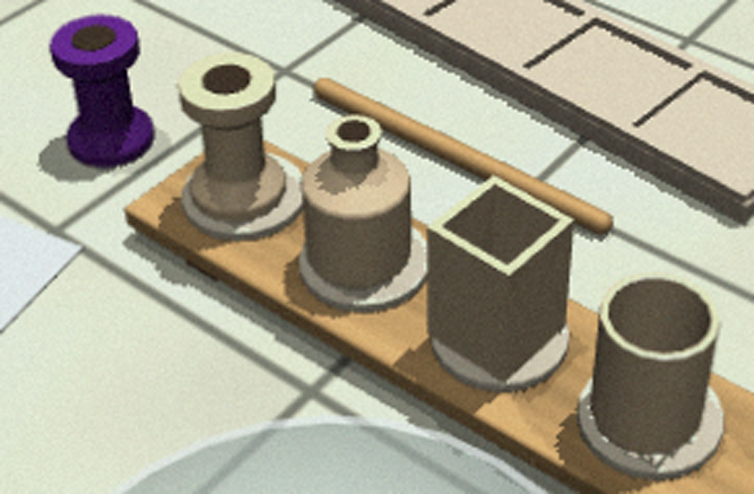

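The crop shows the candlestick's head as a short straight-sided flange at (228,95) and its waist at (232,140). The four cream pieces are confirmed. Moving above the cup.

Emit:
drive_tool(
  targets=[-0.02,-0.01,0.002,0,0,0.08,1,-0.05,-0.025,0.005,0,0,0.2,1,-0.085,-0.042,0.008,0,0,0.3,1,-0.12,-0.06,0.01,0,0,0.4,1,-0.155,-0.077,0.014,0,0,0.5,1,-0.19,-0.094,0.017,0,0,0.6,1,-0.225,-0.112,0.02,0,0,0.7,1,-0.26,-0.129,0.023,0,0,0.8,1,-0.295,-0.146,0.026,0,0,0.9,1,-0.33,-0.164,0.03,0,0,1.0,1,-0.36,-0.179,0.033,0,0,1.1,1,-0.39,-0.194,0.036,0,0,1.2,1],
  force=40,
)

```text
clock: 1.1
eef_pos: [484.6, 321.0, 267.4]
tcp_rot: [-3.141, 0.0, 1.689]
contact_force: [0.6, 0.2, 0.5]
opening: 0.999
```

```bash
python3 -c "
from h import *
plan([656.8,174.5,200],np.pi/2)"
```

```text
now [484.6 321.  267.4] [-3.141  0.     1.689] F [0.6 0.2 0.5] op 0.999 t 1.1
shift m [-0.1658  0.1538  0.0674] turn [-0.0005  0.0003  0.1185]
```

Emit:
drive_tool(
  targets=[-0.025,0.022,0.01,0,0,0.03,1,-0.05,0.045,0.02,0,0,0.06,1,-0.075,0.07,0.03,0,0,0.09,1,-0.1,0.093,0.04,0,0,0.118,1,-0.125,0.116,0.05,0,0,0.118,1,-0.145,0.135,0.06,0,0,0.118,1,-0.16,0.148,0.065,0,0,0.118,1,-0.166,0.154,0.067,0,0,0.118,1,-0.166,0.154,0.067,0,0,0.118,1],
)

```text
clock: 1.85
eef_pos: [657.5, 175.7, 199.9]
tcp_rot: [-3.141, 0.0, 1.575]
contact_force: [-1.3, 0.3, -0.2]
opening: 1.002
```

```bash
python3 -c "
from h import *
f=save('wrist','w1'); plan([656.8,174.5,114],np.pi/2)
cv2.imwrite('pics/w1.png',np.clip(f['color']*1.6,0,255).astype('uint8'))
print(proj(f,[[656.8,174.5,84],[656.8,98.3,88],[656.6,24.6,98]]), np.round(f['world_from_camera'],2).tolist())"
```

```text
now [656.6 176.7 200.3] [-3.14   0.     1.576] F [-0.1 -0.   0.7] op 1.002 t 1.9
shift m [-0.0022  0.0003  0.0863] turn [-0.0012  0.0001  0.0048]
[[326.29064457 270.94143336]
 [325.871758   385.7890711 ]
 [325.22222259 481.2767416 ]] [[1.0, 0.0, -0.0, 656.88], [0.0, -0.95, -0.33, 260.1], [-0.0, 0.33, -0.95, 269.39], [0.0, 0.0, 0.0, 1.0]]
```

View pics/w1.png

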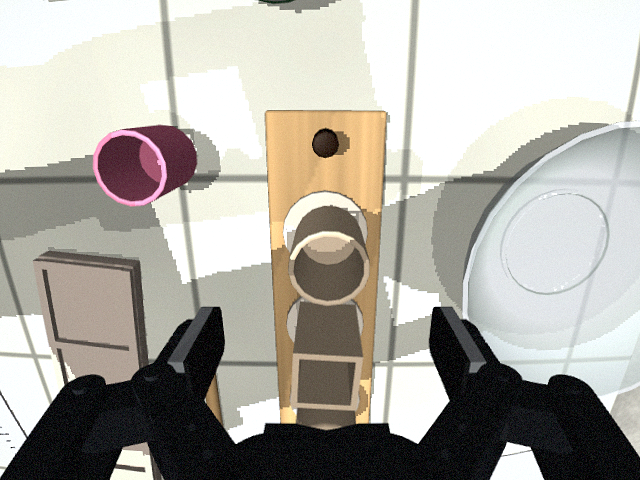

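Wrist view: the cup's rim is centred at (329,267) and the planter's rim at (326,382). That puts the pieces about 2 mm further +y, at y≈176.5 and 100.8. Both fingers have free space beside the cup. Lowering and gripping.

Emit:
drive_tool(
  targets=[0,0.001,0.015,0,0,0.005,1,0,0.001,0.035,0,0,0.005,1,0,0.001,0.055,0,0,0.005,1,0,0.001,0.072,0,0,0.005,1,0,0.001,0.082,0,0,0.005,1,0,0.001,0.086,0,0,0.005,1,0,0.001,0.086,0,0,0.005,0.6,0,0.001,0.086,0,0,0.005,0.4,0,0.001,0.086,0,0,0.005,0.3,0,0.001,0.086,0,0,0.005,0.3,0,0.001,0.086,0,0,0.005,0.3,0,0.001,0.086,0,0,0.005,0.3],
  force=25,
)

```text
clock: 2.9
eef_pos: [658.5, 177.3, 116.2]
tcp_rot: [3.14, -0.001, 1.572]
contact_force: [-0.3, 1.1, 6.3]
opening: 0.54
```

```bash
python3 -c "
from h import *
plan([439.6,-116.9,180],np.pi/2-.0997)"
```

```text
now [658.5 177.3 116.2] [ 3.140e+00 -1.000e-03  1.572e+00] F [-0.3  1.1  6.3] op 0.54 t 2.9
shift m [-0.294  -0.2191 -0.0644] turn [ 0.0019 -0.0009  0.1006]
```

Emit:
drive_tool(
  targets=[0,0,-0.005,0,0,0,0.3,0,0,-0.015,0,0,0,0.3,0,0,-0.03,0,0,0,0.3,0,0,-0.05,0,0,0,0.3,0,0,-0.07,0,0,0,0.3,-0.01,-0.008,-0.085,0,0,0.01,0.3,-0.03,-0.022,-0.09,0,0,0.02,0.3,-0.055,-0.041,-0.09,0,0,0.03,0.3,-0.085,-0.063,-0.09,0,0,0.04,0.3,-0.115,-0.086,-0.09,0,0,0.05,0.3,-0.145,-0.108,-0.09,0,0,0.06,0.3,-0.175,-0.13,-0.09,0,0,0.07,0.3],
)

```text
clock: 3.9
eef_pos: [527.0, 0.7, 206.3]
tcp_rot: [3.14, 0.0, 1.502]
contact_force: [0.4, -0.4, 0.2]
opening: 0.538
```

```bash
python3 -c "
from h import *
plan([439.6,-116.9,140],np.pi/2-.0997)"
```

```text
now [527.    0.7 206.3] [3.14  0.    1.502] F [ 0.4 -0.4  0.2] op 0.538 t 3.9
shift m [-0.1234 -0.0792  0.0662] turn [0.0016 0.     0.0306]
```

Emit:
drive_tool(
  targets=[-0.025,-0.016,0.006,0,0,0.01,0.3,-0.05,-0.032,0.016,0,0,0.02,0.3,-0.075,-0.048,0.03,0,0,0.03,0.3,-0.098,-0.063,0.042,0,0,0.03,0.3,-0.115,-0.074,0.052,0,0,0.03,0.3,-0.122,-0.078,0.06,0,0,0.03,0.3,-0.123,-0.079,0.066,0,0,0.03,0.3,-0.123,-0.079,0.066,0,0,0.03,0.3,-0.123,-0.079,0.066,0,0,0.03,0.3],
)

```text
clock: 4.65
eef_pos: [441.7, -115.0, 139.3]
tcp_rot: [3.141, -0.0, 1.472]
contact_force: [0.3, 0.5, -0.5]
opening: 0.536
```

```bash
python3 -c "
from h import *
f=save('wrist','w2'); plan([439.6,-116.9,104],np.pi/2-.0997)
cv2.imwrite('pics/w2.png',np.clip(f['color']*1.6,0,255).astype('uint8'))
a=.0997
q=np.array([450.8,-5.0]);ey=np.array([.0998,.995]);ex=np.array([.995,-.0998])
print(proj(f,[[*(q+ex*x+ey*y),19.] for y in(-112.5-34,-112.5+34) for x in(-33,33)]).round())"
```

```text
now [ 441.9 -114.9  139.4] [3.14  0.    1.472] F [-0.2 -0.7 -0.4] op 0.541 t 4.7
shift m [-0.0022 -0.0021  0.0354] turn [0.0012 0.     0.0013]
[[269. 321.]
 [379. 321.]
 [262. 211.]
 [385. 211.]]
```

View pics/w2.png

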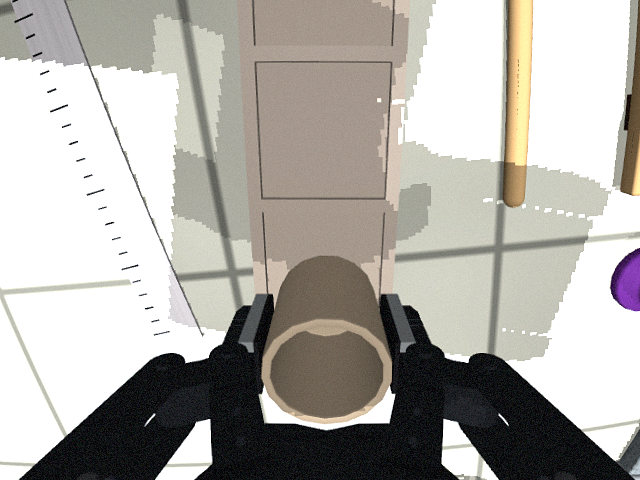

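The setter's pocket corners appear at (263,211) and (385,211), exactly where predicted, so the setter pose is good. Lowering.

Emit:
drive_tool(
  targets=[-0.001,-0.001,0.008,0,0,0.001,0.3,-0.002,-0.002,0.018,0,0,0.001,0.3,-0.002,-0.002,0.026,0,0,0.001,0.3,-0.002,-0.002,0.03,0,0,0.001,0.3,-0.002,-0.002,0.032,0,0,0.001,0.3,-0.002,-0.002,0.033,0,0,0.001,0.3,-0.002,-0.002,0.034,0,0,0.001,0.3,-0.002,-0.002,0.0345,0,0,0.001,0.3,-0.002,-0.002,0.0345,0,0,0.001,0.3],
)

```text
clock: 5.45
eef_pos: [438.7, -117.2, 104.5]
tcp_rot: [3.141, 0.0, 1.471]
contact_force: [-0.4, 0.5, -0.6]
opening: 0.536
```

Emit:
drive_tool(
  targets=[0,0,0.0005,0,0,0,0.3,0,0,0.001,0,0,0,0.3,0,0,0.001,0,0,0,0.3],
)

```text
clock: 5.7
eef_pos: [438.7, -117.3, 104.2]
tcp_rot: [3.141, 0.0, 1.471]
contact_force: [-2.7, 0.8, 10.1]
opening: 0.535
```

Contact at z = 104.2, as expected. Easing off and releasing.

Emit:
drive_tool(
  targets=[0,0,-0.0005,0,0,0,0.5,0,0,-0.0005,0,0,0,0.62,0,0,-0.0005,0,0,0,0.75,0,0,-0.0005,0,0,0,0.9,0,0,-0.0005,0,0,0,1,0,0,-0.0005,0,0,0,1,0,0,-0.015,0,0,0,1,0,0,-0.04,0,0,0,1,0,0,-0.075,0,0,0,1,0,0,-0.11,0,0,0,1],
)

```text
clock: 6.53
eef_pos: [437.7, -117.0, 214.0]
tcp_rot: [-3.139, -0.0, 1.471]
contact_force: [-0.1, 0.8, 0.2]
opening: 1.0
```

```bash
python3 -c "
from h import *
plan([657.5,100.8,205],np.pi/2-.07)"
```

```text
now [ 437.7 -117.   214. ] [-3.139 -0.     1.471] F [-0.1  0.8  0.2] op 1.0 t 6.53
shift m [0.2386 0.197  0.0086] turn [-0.0024 -0.0004 -0.03  ]
```

Emit:
drive_tool(
  targets=[0.012,0.01,0,0,0,0,1,0.034,0.028,0,0,0,0,1,0.06,0.05,0,0,0,-0.01,1,0.09,0.074,0.002,0,0,-0.01,1,0.12,0.099,0.004,0,0,-0.02,1,0.15,0.124,0.006,0,0,-0.02,1,0.178,0.147,0.008,0,0,-0.03,1,0.203,0.168,0.008,0,0,-0.03,1,0.222,0.184,0.008,0,0,-0.03,1,0.234,0.193,0.008,0,0,-0.03,1,0.238,0.197,0.008,0,0,-0.03,1,0.238,0.197,0.008,0,0,-0.03,1],
)

```text
clock: 7.53
eef_pos: [658.7, 100.7, 204.9]
tcp_rot: [-3.141, 0.0, 1.502]
contact_force: [-1.0, 0.2, -0.1]
opening: 1.001
```

```bash
python3 -c "
from h import *
f=save('wrist','w3'); plan([657.5,100.8,118],np.pi/2-.07); save('top','top1')
cv2.imwrite('pics/w3.png',np.clip(f['color']*1.6,0,255).astype('uint8'))
print(proj(f,[[657.5,100.8,88],[657.5,26,98]]))"
```

```text
now [657.9  99.8 204.9] [-3.141  0.     1.501] F [-0.3 -0.5 -0.1] op 0.997 t 7.58
shift m [ 0.001  -0.0004  0.0869] turn [-0.001   0.0004  0.0006]
[[325.24326317 268.18350147]
 [333.94824606 387.96453274]]
```

View pics/w3.png

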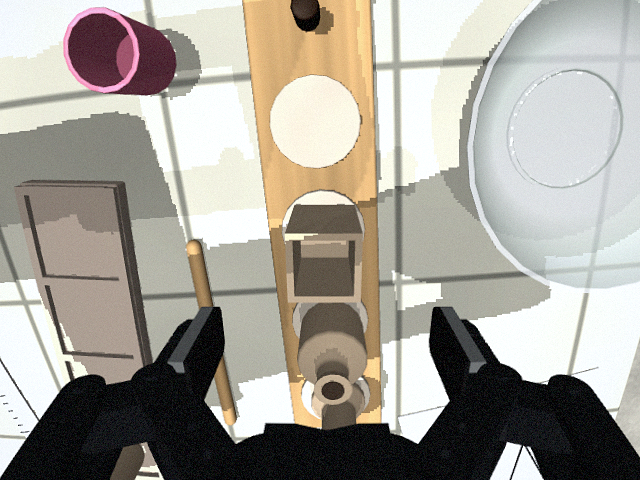

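Planter's rim is centred at (324.5,268), as predicted, with its sides square to the jaws. Gripping.

Emit:
drive_tool(
  targets=[0.001,0,0.015,0,0,0,1,0.001,0,0.035,0,0,0,1,0.001,0,0.055,0,0,0,1,0.001,0,0.073,0,0,0,1,0.001,0,0.085,0,0,0,1,0.001,0,0.089,0,0,0,1,0.001,0,0.089,0,0,0,0.6,0.001,0,0.089,0,0,0,0.4,0.001,0,0.089,0,0,0,0.3,0.001,0,0.089,0,0,0,0.3,0.001,0,0.089,0,0,0,0.3,0.001,0,0.089,0,0,0,0.3],
  force=25,
)

```text
clock: 8.63
eef_pos: [659.0, 101.1, 117.7]
tcp_rot: [3.14, -0.0, 1.501]
contact_force: [-0.4, -1.3, 6.7]
opening: 0.491
```

```bash
python3 -c "
from h import *
plan([447.1,-42.3,204],np.pi/2-.0997)"
```

```text
now [659.  101.1 117.7] [ 3.14  -0.     1.501] F [-0.4 -1.3  6.7] op 0.491 t 8.63
shift m [-0.1578 -0.2012 -0.0867] turn [ 0.0018 -0.0003  0.0298]
```

Emit:
drive_tool(
  targets=[0,0,-0.005,0,0,0,0.3,0,0,-0.015,0,0,0,0.3,0,0,-0.03,0,0,0,0.3,0,0,-0.05,0,0,0,0.3,0,0,-0.07,0,0,0,0.3,-0.006,-0.008,-0.085,0,0,0.01,0.3,-0.018,-0.023,-0.088,0,0,0.01,0.3,-0.036,-0.046,-0.088,0,0,0.02,0.3,-0.058,-0.074,-0.088,0,0,0.02,0.3,-0.08,-0.102,-0.088,0,0,0.03,0.3,-0.102,-0.13,-0.088,0,0,0.03,0.3,-0.122,-0.156,-0.088,0,0,0.03,0.3],
)

```text
clock: 9.63
eef_pos: [492.4, -10.6, 205.0]
tcp_rot: [3.141, 0.0, 1.471]
contact_force: [-0.2, -1.9, -0.9]
opening: 0.494
```

```bash
python3 -c "
from h import *
plan([447.1,-42.3,140],np.pi/2-.0997)"
```

```text
now [492.4 -10.6 205. ] [3.141 0.    1.471] F [-0.2 -1.9 -0.9] op 0.494 t 9.63
shift m [-0.0361 -0.042   0.065 ] turn [ 0.0003  0.0001 -0.    ]
```

Emit:
drive_tool(
  targets=[-0.018,-0.021,0.004,0,0,0,0.3,-0.03,-0.035,0.012,0,0,0,0.3,-0.035,-0.041,0.027,0,0,0,0.3,-0.036,-0.042,0.045,0,0,0,0.3,-0.036,-0.042,0.06,0,0,0,0.3,-0.036,-0.042,0.065,0,0,0,0.3,-0.036,-0.042,0.065,0,0,0,0.3,-0.036,-0.042,0.065,0,0,0,0.3],
)

```text
clock: 10.3
eef_pos: [449.2, -41.4, 139.9]
tcp_rot: [3.141, 0.0, 1.471]
contact_force: [0.5, 0.1, -1.3]
opening: 0.49
```

```bash
python3 -c "
from h import *
plan([447.1,-42.3,105.7],np.pi/2-.0997)"
```

```text
now [449.2 -41.4 139.9] [3.141 0.    1.471] F [ 0.5  0.1 -1.3] op 0.49 t 10.3
shift m [-0.0011 -0.002   0.0342] turn [ 0.0002  0.     -0.0001]
```

Emit:
drive_tool(
  targets=[0,-0.001,0.008,0,0,0,0.3,-0.001,-0.002,0.018,0,0,0,0.3,-0.001,-0.002,0.026,0,0,0,0.3,-0.001,-0.002,0.03,0,0,0,0.3,-0.001,-0.002,0.032,0,0,0,0.3,-0.001,-0.002,0.033,0,0,0,0.3,-0.001,-0.002,0.0335,0,0,0,0.3,-0.001,-0.002,0.034,0,0,0,0.3,-0.001,-0.002,0.034,0,0,0,0.3],
)

```text
clock: 11.05
eef_pos: [447.0, -42.3, 105.7]
tcp_rot: [3.141, -0.0, 1.471]
contact_force: [-0.6, 0.3, -0.7]
opening: 0.492
```

Emit:
drive_tool(
  targets=[0,0,0.0005,0,0,0,0.3,0,0,0.0005,0,0,0,0.3],
)

```text
clock: 11.22
eef_pos: [447.0, -42.3, 105.6]
tcp_rot: [3.141, 0.0, 1.471]
contact_force: [-2.4, 0.2, 10.1]
opening: 0.485
```

Contact. Releasing and rising.

Emit:
drive_tool(
  targets=[0,0,-0.0003,0,0,0,0.48,0,0,-0.0003,0,0,0,0.6,0,0,-0.0003,0,0,0,0.75,0,0,-0.0003,0,0,0,0.9,0,0,-0.0003,0,0,0,1,0,0,-0.0003,0,0,0,1,0,0,-0.015,0,0,0,1,0,0,-0.04,0,0,0,1,0,0,-0.075,0,0,0,1,0,0,-0.11,0,0,0,1],
)

```text
clock: 12.05
eef_pos: [445.9, -42.2, 215.5]
tcp_rot: [-3.139, 0.0, 1.471]
contact_force: [1.0, -0.3, 0.3]
opening: 0.999
```

```bash
python3 -c "
from h import *
plan([657.3,26.2,205],np.pi/2-.03)"
```

```text
now [445.9 -42.2 215.5] [-3.139  0.     1.471] F [ 1.  -0.3  0.3] op 0.999 t 12.05
shift m [0.0892 0.2035 0.0101] turn [-0.0023 -0.0001 -0.0701]
```

Emit:
drive_tool(
  targets=[0.004,0.01,0,0,0,-0.01,1,0.012,0.028,0,0,0,-0.02,1,0.024,0.055,0,0,0,-0.03,1,0.037,0.085,0.002,0,0,-0.04,1,0.05,0.115,0.005,0,0,-0.05,1,0.063,0.145,0.008,0,0,-0.06,1,0.075,0.172,0.01,0,0,-0.07,1,0.084,0.192,0.01,0,0,-0.07,1,0.088,0.201,0.01,0,0,-0.07,1,0.089,0.203,0.01,0,0,-0.07,1,0.089,0.203,0.01,0,0,-0.07,1],
)

```text
clock: 12.97
eef_pos: [657.1, 26.0, 204.2]
tcp_rot: [-3.14, 0.0, 1.541]
contact_force: [-1.6, -0.2, 0.4]
opening: 0.991
```

```bash
python3 -c "
from h import *
f=save('wrist','w4'); plan([657.3,26.2,108],np.pi/2-.03)
cv2.imwrite('pics/w4.png',np.clip(f['color']*1.6,0,255).astype('uint8'))
print(proj(f,[[657.3,26.2,98],[657.3,-49,92]]))"
```

```text
now [656.5  25.8 204.3] [-3.14   0.     1.541] F [-1.1  0.3  0.1] op 1.002 t 13.02
shift m [0.0005 0.001  0.0963] turn [-0.0017  0.0003  0.    ]
[[327.94401703 276.3125097 ]
 [331.4503704  382.3501642 ]]
```

View pics/w4.png

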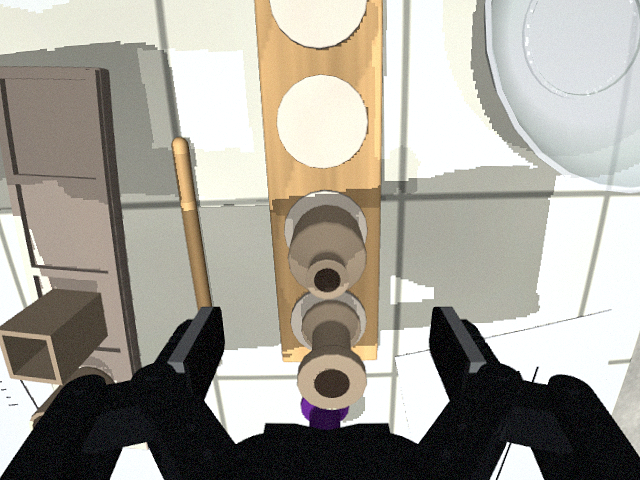

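Bottle's mouth is at (327,279), about 1.5 mm towards -y. The candlestick's head is at (331,381), as predicted. Gripping the bottle low on its straight body.

Emit:
drive_tool(
  targets=[-0.001,0.001,0.015,0,0,0,1,-0.001,0.001,0.035,0,0,0,1,-0.001,0.001,0.055,0,0,0,1,-0.001,0.001,0.075,0,0,0,1,-0.001,0.001,0.09,0,0,0,1,-0.001,0.001,0.097,0,0,0,1,-0.001,0.001,0.099,0,0,0,0.7,-0.001,0.001,0.099,0,0,0,0.4,-0.001,0.001,0.099,0,0,0,0.3,-0.001,0.001,0.099,0,0,0,0.3,-0.001,0.001,0.099,0,0,0,0.3,-0.001,0.001,0.099,0,0,0,0.3],
  force=25,
)

```text
clock: 14.02
eef_pos: [659.2, 24.9, 107.2]
tcp_rot: [3.14, -0.0, 1.541]
contact_force: [-0.1, -0.7, 7.1]
opening: 0.551
```

```bash
python3 -c "
from h import *
plan([454.5,32.3,200],np.pi/2-.0997)"
```

```text
now [659.2  24.9 107.2] [ 3.14  -0.     1.541] F [-0.1 -0.7  7.1] op 0.551 t 14.02
shift m [ 0.0012 -0.2046 -0.0932] turn [ 0.0017 -0.0001  0.0697]
```

Emit:
drive_tool(
  targets=[0,0,-0.005,0,0,0,0.3,0,0,-0.015,0,0,0,0.3,0,0,-0.03,0,0,0,0.3,0,0,-0.05,0,0,0,0.3,0,-0.004,-0.07,0,0,0.01,0.3,0,-0.013,-0.085,0,0,0.02,0.3,0,-0.032,-0.09,0,0,0.03,0.3,0.001,-0.057,-0.09,0,0,0.04,0.3,0.001,-0.087,-0.09,0,0,0.05,0.3,0.001,-0.117,-0.09,0,0,0.06,0.3,0.001,-0.145,-0.09,0,0,0.07,0.3,0.001,-0.165,-0.09,0,0,0.07,0.3],
)

```text
clock: 15.02
eef_pos: [491.1, 31.0, 196.4]
tcp_rot: [-3.141, 0.0, 1.47]
contact_force: [0.6, -0.0, -1.4]
opening: 0.552
```

```bash
python3 -c "
from h import *
plan([454.5,32.3,130],np.pi/2-.0997)"
```

```text
now [491.1  31.  196.4] [-3.141  0.     1.47 ] F [ 0.6 -0.  -1.4] op 0.552 t 15.02
shift m [-0.0024 -0.0364  0.0664] turn [-0.001   0.0001 -0.0009]
```

Emit:
drive_tool(
  targets=[0,-0.015,0.004,0,0,0,0.3,-0.001,-0.027,0.012,0,0,0,0.3,-0.002,-0.034,0.027,0,0,0,0.3,-0.002,-0.036,0.045,0,0,0,0.3,-0.002,-0.036,0.06,0,0,0,0.3,-0.002,-0.036,0.066,0,0,0,0.3,-0.002,-0.036,0.066,0,0,0,0.3,-0.002,-0.036,0.066,0,0,0,0.3],
)

```text
clock: 15.68
eef_pos: [458.0, 32.6, 130.4]
tcp_rot: [3.141, -0.0, 1.471]
contact_force: [0.8, 0.2, -0.4]
opening: 0.555
```

```bash
python3 -c "
from h import *
plan([454.5,32.3,95.2],np.pi/2-.0997)"
```

```text
now [458.   32.6 130.4] [ 3.141 -0.     1.471] F [ 0.8  0.2 -0.4] op 0.555 t 15.68
shift m [-0.0006 -0.0035  0.0352] turn [ 0.0002 -0.     -0.0003]
```

Emit:
drive_tool(
  targets=[0,-0.001,0.008,0,0,0,0.3,0,-0.002,0.018,0,0,0,0.3,0,-0.002,0.026,0,0,0,0.3,0,-0.002,0.03,0,0,0,0.3,0,-0.002,0.032,0,0,0,0.3,0,-0.002,0.033,0,0,0,0.3,0,-0.002,0.034,0,0,0,0.3,0,-0.002,0.0345,0,0,0,0.3,0,-0.002,0.0345,0,0,0,0.3],
)

```text
clock: 16.43
eef_pos: [455.8, 32.8, 95.5]
tcp_rot: [3.141, -0.0, 1.471]
contact_force: [-1.1, 0.2, -2.0]
opening: 0.554
```

Emit:
drive_tool(
  targets=[0,0,0.0005,0,0,0,0.3,0,0,0.001,0,0,0,0.3,0,0,0.001,0,0,0,0.3],
)

```text
clock: 16.68
eef_pos: [455.9, 32.8, 95.1]
tcp_rot: [3.141, -0.0, 1.471]
contact_force: [-2.8, -0.1, 9.8]
opening: 0.553
```

Contact. Releasing.

Emit:
drive_tool(
  targets=[0,0,-0.0005,0,0,0,0.54,0,0,-0.0005,0,0,0,0.65,0,0,-0.0005,0,0,0,0.78,0,0,-0.0005,0,0,0,0.9,0,0,-0.0005,0,0,0,1,0,0,-0.0005,0,0,0,1,0,0,-0.015,0,0,0,1,0,0,-0.045,0,0,0,1,0,0,-0.08,0,0,0,1,0,0,-0.12,0,0,0,1],
)

```text
clock: 17.52
eef_pos: [454.6, 32.7, 214.6]
tcp_rot: [-3.138, 0.001, 1.471]
contact_force: [0.5, 1.0, -0.8]
opening: 0.998
```

```bash
python3 -c "
from h import *
plan([657.6,-49,205],np.pi/2)"
```

```text
now [454.6  32.7 214.6] [-3.138e+00  1.000e-03  1.471e+00] F [ 0.5  1.  -0.8] op 0.998 t 17.52
shift m [-0.061   0.2102  0.009 ] turn [-0.0031  0.0004 -0.1   ]
```

Emit:
drive_tool(
  targets=[-0.003,0.01,0,0,0,-0.01,1,-0.008,0.028,0,0,0,-0.02,1,-0.016,0.055,0,0,0,-0.04,1,-0.025,0.085,0.002,0,0,-0.05,1,-0.033,0.115,0.005,0,0,-0.07,1,-0.042,0.145,0.008,0,0,-0.09,1,-0.05,0.174,0.009,0,0,-0.1,1,-0.057,0.196,0.009,0,0,-0.1,1,-0.06,0.207,0.009,0,0,-0.1,1,-0.061,0.21,0.009,0,0,-0.1,1,-0.061,0.21,0.009,0,0,-0.1,1],
)

```text
clock: 18.43
eef_pos: [658.7, -49.2, 204.8]
tcp_rot: [-3.141, -0.0, 1.57]
contact_force: [-1.5, 0.3, 0.5]
opening: 1.006
```

```bash
python3 -c "
from h import *
f=save('wrist','w5'); plan([657.6,-49,116],np.pi/2)
cv2.imwrite('pics/w5.png',np.clip(f['color']*1.6,0,255).astype('uint8'))
print(proj(f,[[657.6,-49,92]]))"
```

```text
now [657.9 -48.8 204.9] [-3.14  -0.     1.571] F [-0.6 -0.2 -0.2] op 1.003 t 18.48
shift m [-0.0002 -0.0002  0.0889] turn [-0.0012 -0.0002 -0.0002]
[[325.46436899 271.09415455]]
```

View pics/w5.png

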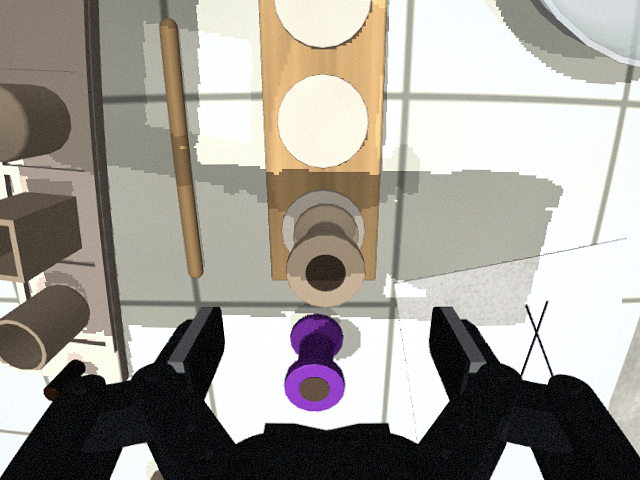

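Candlestick's head is at (325,272), on target, and the purple one at (315,387) is well clear. Tips reach 19 mm past the grasp point, so the pads would probably not fit the 32 mm waist without touching foot or head. I'll grip the straight-sided head instead, so the piece hangs from above its centre of mass.

Emit:
drive_tool(
  targets=[0,0,0.012,0,0,0,1,0,0,0.03,0,0,0,1,0,0,0.048,0,0,0,1,0,0,0.061,0,0,0,1,0,0,0.067,0,0,0,1,0,0,0.069,0,0,0,1,0,0,0.069,0,0,0,0.7,0,0,0.069,0,0,0,0.4,0,0,0.069,0,0,0,0.3,0,0,0.069,0,0,0,0.3,0,0,0.069,0,0,0,0.3,0,0,0.069,0,0,0,0.3],
  force=35,
)

```text
clock: 19.48
eef_pos: [659.0, -49.0, 137.6]
tcp_rot: [3.14, 0.0, 1.571]
contact_force: [-1.9, 0.2, 6.6]
opening: 0.496
```

```bash
python3 -c "
from h import *
plan([462,107,228],np.pi/2-.0997)"
```

```text
now [659.  -49.  137.6] [3.14  0.    1.571] F [-1.9  0.2  6.6] op 0.496 t 19.48
shift m [ 0.156  -0.1969 -0.0908] turn [0.0015 0.0001 0.0996]
```

Emit:
drive_tool(
  targets=[0,0,-0.004,0,0,0,0.3,0,0,-0.012,0,0,0,0.3,0,0,-0.024,0,0,0,0.3,0,0,-0.04,0,0,0,0.3,0,0,-0.058,0,0,0,0.3,0.002,-0.003,-0.075,0,0,0.01,0.3,0.01,-0.012,-0.087,0,0,0.02,0.3,0.022,-0.027,-0.09,0,0,0.03,0.3,0.036,-0.045,-0.09,0,0,0.04,0.3,0.052,-0.065,-0.09,0,0,0.05,0.3,0.068,-0.085,-0.09,0,0,0.06,0.3,0.084,-0.105,-0.09,0,0,0.07,0.3],
)

```text
clock: 20.48
eef_pos: [552.7, 35.7, 227.5]
tcp_rot: [3.14, -0.0, 1.5]
contact_force: [-0.2, 0.3, -0.8]
opening: 0.498
```

```bash
python3 -c "
from h import *
plan([462,107,226],np.pi/2-.0997)"
```

```text
now [552.7  35.7 227.5] [ 3.14 -0.    1.5 ] F [-0.2  0.3 -0.8] op 0.498 t 20.48
shift m [ 0.0647 -0.0956  0.0014] turn [ 0.0011 -0.0003  0.0289]
```

Emit:
drive_tool(
  targets=[0.013,-0.02,0,0,0,0.01,0.3,0.026,-0.039,0,0,0,0.02,0.3,0.038,-0.057,0,0,0,0.03,0.3,0.049,-0.073,0,0,0,0.03,0.3,0.058,-0.086,0.005,0,0,0.03,0.3,0.063,-0.093,0.015,0,0,0.03,0.3,0.064,-0.095,0.03,0,0,0.03,0.3,0.064,-0.095,0.045,0,0,0.03,0.3,0.064,-0.095,0.058,0,0,0.03,0.3,0.064,-0.095,0.065,0,0,0.03,0.3,0.064,-0.095,0.066,0,0,0.03,0.3,0.064,-0.095,0.066,0,0,0.03,0.3],
)

```text
clock: 21.48
eef_pos: [463.3, 105.6, 160.4]
tcp_rot: [-3.141, 0.0, 1.471]
contact_force: [0.3, -0.4, -0.6]
opening: 0.494
```

```bash
python3 -c "
from h import *
plan([462,107,125.6],np.pi/2-.0997)
f=save('scene','s5'); c=f['color'][120:330,200:480]; cv2.imwrite('pics/s5c.png',cv2.resize(np.clip(c*1.6,0,255).astype('uint8'),None,fx=2.6,fy=2.6,interpolation=cv2.INTER_CUBIC))"
```

```text
now [463.3 105.6 160.4] [-3.141  0.     1.471] F [ 0.3 -0.4 -0.6] op 0.494 t 21.48
shift m [ 0.0013 -0.0014  0.0348] turn [-0.0004  0.0001 -0.0003]
```

View pics/s5c.png

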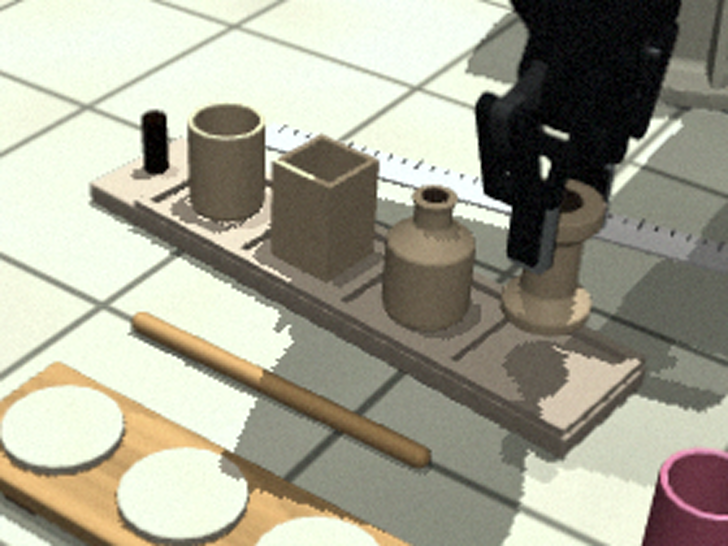

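Crop: the cup (225,160), planter (325,210) and bottle (430,260) stand upright in their pockets. The candlestick hangs upright at (555,260) over the last pocket. Lowering.

Emit:
drive_tool(
  targets=[0.001,0,0.008,0,0,0,0.3,0.001,-0.001,0.018,0,0,0,0.3,0.001,-0.001,0.026,0,0,0,0.3,0.001,-0.001,0.03,0,0,0,0.3,0.001,-0.001,0.032,0,0,0,0.3,0.001,-0.001,0.033,0,0,0,0.3,0.001,-0.001,0.0335,0,0,0,0.3,0.001,-0.001,0.034,0,0,0,0.3,0.001,-0.001,0.034,0,0,0,0.3],
)

```text
clock: 22.28
eef_pos: [462.5, 106.7, 126.5]
tcp_rot: [3.141, -0.0, 1.471]
contact_force: [-0.3, -0.1, -1.5]
opening: 0.495
```

Emit:
drive_tool(
  targets=[0,0,0.0005,0,0,0,0.3,0,0,0.001,0,0,0,0.3,0,0,0.001,0,0,0,0.3,0,0,0.001,0,0,0,0.3],
)

```text
clock: 22.62
eef_pos: [462.5, 106.7, 125.6]
tcp_rot: [3.141, -0.0, 1.471]
contact_force: [-0.8, -0.3, 0.7]
opening: 0.495
```

Emit:
drive_tool(
  targets=[0,0,0.0004,0,0,0,0.3,0,0,0.0004,0,0,0,0.3],
)

```text
clock: 22.78
eef_pos: [462.5, 106.8, 125.5]
tcp_rot: [3.141, -0.0, 1.471]
contact_force: [-2.0, -0.7, 8.5]
opening: 0.495
```

Emit:
drive_tool(
  targets=[0,0,-0.0003,0,0,0,0.48,0,0,-0.0003,0,0,0,0.58,0,0,-0.0003,0,0,0,0.7,0,0,-0.0003,0,0,0,0.85,0,0,-0.0003,0,0,0,1,0,0,-0.0003,0,0,0,1,0,0,-0.0003,0,0,0,1,0,0,-0.015,0,0,0,1,0,0,-0.045,0,0,0,1,0,0,-0.08,0,0,0,1,0,0,-0.12,0,0,0,1,0,0,-0.15,0,0,0,1],
)

```text
clock: 23.78
eef_pos: [462.5, 106.7, 277.7]
tcp_rot: [3.14, -0.0, 1.471]
contact_force: [0.9, 1.1, -0.1]
opening: 1.002
```

Emit:
drive_tool(
  targets=[0.03,0.01,0,0,0,0,1,0.06,0.03,0,0,0,0,1,0.09,0.06,0,0,0,0,1,0.12,0.09,0,0,0,0,1,0.15,0.12,0,0,0,0,1,0.18,0.15,0,0,0,0,1,0.2,0.17,0,0,0,0,1,0.21,0.18,0,0,0,0,1,0.21,0.18,0,0,0,0,1,0.21,0.18,0,0,0,0,1],
)

```text
clock: 24.62
eef_pos: [662.2, 297.8, 274.0]
tcp_rot: [-3.14, 0.001, 1.471]
contact_force: [-0.3, 1.0, -0.3]
opening: 1.003
```

```bash
python3 -c "
from h import *
s=sense(); print(s['clock'],s['eef_pos'],s['contact_force'])
f=save('scene','s6'); t=save('top','t6')
a=cv2.resize(f['color'][130:330,190:480],(800,552))
b=cv2.resize(t['color'][240:350,220:490],(800,326))
cv2.imwrite('pics/fin.png',cv2.resize(np.clip(np.vstack([a,b])*1.5,0,255).astype('uint8'),(540,593)))
for c,z in [((439.6,-116.9),72),((447.1,-42.3),76),((454.5,32.3),86),((462,107),80)]: print(((proj(t,[[*c,z]])[0]-[220,240])*[2,2]).round(),((proj(t,[[*c,z]])[0]-[220,240])*2.963*.675).round())"
```

```text
24.6167 [662.16933262 297.78475156 273.96585933] [-0.31837722  1.0431351  -0.33302005]
[414. 134.] [414. 134.]
[306. 125.] [306. 125.]
[196. 115.] [196. 115.]
[ 87. 106.] [ 87. 106.]
```

View pics/fin.png

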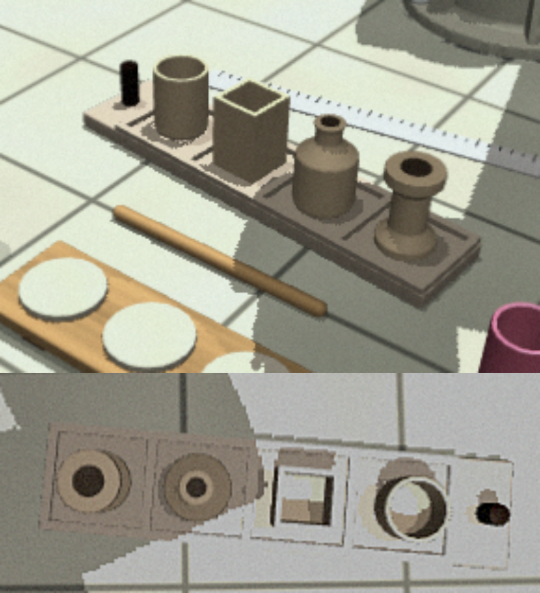

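Both views show all four pieces upright, each inside its own pocket. From the setter's post they run cup (415,508), planter (302,498), bottle (197,487), candlestick (89,481), all close to the predicted pocket centres. Handing in.

```bash
python3 -c "
from rig import sign_off
print(sign_off())"
```

```text
the job is handed in; nothing more can be done
None
```

All four pieces are on the setter, one to a pocket. From the setter's post they stand cup, planter, bottle, candlestick, the same order as on the board. I lowered each until I felt light contact (about 10 N), then released it. The job was handed in at about 24.7 s of the 99 s allowed.

- **Last checks:** after the arm had moved away, the scene and top views showed all four upright inside their pockets, with their tops within a few millimetres of the predicted pocket centres. The purple and pink look-alikes were left alone.
- **Disagreement:** the first top-view piece positions were about 2 mm off along the row compared with the wrist camera. I corrected this before gripping, and no check failed.
- **Candlestick grip:** I gripped it by its head, because I judged the pads too long to fit its waist.

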